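# Slide the flat plate under the checking bridge

### The job

Line the flat aluminium plate up with the opening of the low bridge it lies in front of, and slide it under the bridge until its leading edge is fully home and square against the stop bar behind. Push it with the fingertips only: keep it flat on its base the whole way, do not pick it up or tip it, and do not ram it into the bridge. Leave the other things alone, and let go of everything at the end.

Things in the scene. Friction and masses are not known exactly. Their poses are not given: they have to be found in the camera images.
- fixture: Fixed dark steel base plate on the bench, 220 mm long (x), 200 mm wide (y), 20 mm thick. Its +x is the direction in which the plate is slid. Origin at bench level (20 mm below its top face), under the middle of the bridge's entry face; it reaches from x = -145 to +75 mm, y = -100 to +100 mm. Place and turn differ each time.
- bridge: Fixed low grey bridge over the base, a dial on top. Origin on the base's top at the middle of the entry face; axes as the fixture's. 24 mm deep (x = 0 to 24). Opening 104 mm wide (|y| < 52), 15 mm high: 3 mm headroom over the plate, 7 mm to spare each side. Legs 25 mm wide outside that; legs and beam end 40 mm above the base, the dial (42 mm across) 104 mm.
- stop_face (a point): Middle of the face of the steel stop bar behind the bridge, 50 mm beyond the bridge's entry face, 6 mm above the base's top; axes as the fixture's (x into the bar). The bar is 70 mm wide (y), 16 mm deep, 18 mm tall.
- plate: Loose flat aluminium plate, 150 (x) x 90 (y) x 12 mm thick, about 0.45 kg, dark holes at corners and centre. Origin: centre of its underside; its +x end (nose) points roughly to the bridge. Starts flat on the base before the bridge, up to 32 mm off to one side, turned up to 9 degrees, tail overhanging the base's edge. Slides with a few newtons. Home, its tail stands 100 mm out before the bridge.
- plate_nose (a point): Middle of the plate's leading (+x) end face, 75 mm ahead of its origin and 6 mm above its underside; axes as the plate's.
- setup_block: Bystander: loose steel block 75 x 25 x 50 mm tall on the bench; origin under its centre.
- ring_gauge: Bystander: loose steel ring, 32 mm across, 14 mm tall, on the base's far corner beside the stop bar; origin under its centre.
- pin_gauge: Bystander: pin standing upright on the bench, 18 mm thick with a black head 26 mm across, 65 mm tall; origin under its centre.
- screwdriver: Bystander: screwdriver 170 mm long lying on the bench.
Not all that is in view belongs to the job. Of the things like the plate, leave any that is orange or pink; of the rest the larger one is meant.

How it is judged:
By the outcome, as a careful person would: the job done as asked, in the order asked, and still so for the second after the job is handed in, with the robot touching nothing.
It also fails if it takes over 51 s, if anything falls off the work surface, if the arm or the gripper's body presses on something with over 40 N, if the wrist force passes 120 N, or if a joint passes its speed limit or range.

### The arm

A 6-joint arm with a two-finger parallel gripper is mounted at the origin on the work surface. World frame = base frame: x ahead of the robot, y to its left, z up, the work surface at z = 0. Lengths are in m, angles in rad, forces in N, time in s.
With the tool pointing down it reaches from about 0.275 to 0.875 m from the base axis. Payload 12.5 kg.
Tool frame: the origin (TCP) lies at the very end of the fingers, on their centre line; the grasp point (between the pads) lies 19 mm behind it; x points along the fingers, y is the direction in which the jaws open and shut, and the axes are right-handed (so a half turn about x gives the same grasp; the last joint's range is limited). The gripper opens to 85 mm and grips with 20 to 120 N. Pads are 22 mm wide; open, the fingers measure 114 mm over their backs; the gripper's body (76 mm by 85 mm) begins 54 mm behind the grasp point. The pads swing forward as they close: fully open they stand 13 mm farther back than shut.
Start: joints at [1.099, 0.351, 1.652, -0, 1.139, -0.085], TCP at [0.207, 0.509, 0.231] pointing down, gripper open.
Joint ranges: [-2.75, 2.75], [-0.79, 2.1], [0.01, 2.65], [-1.57, 4.71], [0.07, 3.14], [-2.87, 2.87]. Speed limits (rad/s): [2.22, 2.22, 2.79, 3.14, 3.14, 3.14].

### API

Orientations are given as a 3x3 rotation matrix whose columns are the frame's x, y, z axes.
In Python, from bench import manip gives the robot as it stands. Calls block until the motion is done:
- manip.move_ptp(position, orientation): joint-space move of the TCP to a pose.
- manip.move_l(position, attitude=None, max_speed=0.15): straight line of the TCP; attitude=None keeps the orientation; max_speed is the mean speed in m/s.
- manip.move_j(angles): joint-space move.
- manip.set_gripper(opening, effort=None): opening from 0.0 (shut) to 1.0 (fully open); effort is the grip in N (None keeps the last); returns when the fingers have stopped.
- manip.dwell(seconds).
- manip.inverse_kinematics(position, orientation): joint angles nearest the present ones, or None.
- manip.grab_frame(name): name is "side" or "top" or "wrist"; returns (picture, depth): 480x640x3 uint8, red, green, blue; 480x640 float32, m along the optical axis (not along the pixel's ray), 0 where there is no reading.
- manip.get_calibration(name): a dict with "camera_matrix" (3x3 intrinsics, pixels), "R" (3x3) and "t" (3): a world point X has camera coordinates R X + t. Camera axes: x right, y down, z forward; pixel columns grow to the right and rows downward; lengths in m; the calibration is good to about 2 mm. A picture is of the moment at which its call begins: read the wrist's pose just before it. get_calibration takes no time and is no camera call; for the wrist camera it gives the pose at the moment of the call.
A pose or a line that the arm cannot do raises manip.Unreachable and nothing moves.
- manip.sign_off(): hands the job in, once; it reports no verdict.
Trained networks look in the newest picture that a camera, given by its name, has taken for a name from the list of things; names that differ only in an ending like _2 or _b are one class to them, and where a whole thing is asked for, a point or a joint stands for the part that bears it (a point fixed in the world has none). Each returns a list of dicts, best first, with "confidence" (0 to 1); they miss things now and then, are a little off and sometimes report something else, mostly with a low value. They report only what shows in the picture. A call takes as long as a camera call. They do not tell look-alikes from the thing itself.
- manip.look_for(camera, name): "at" ([x, y, z] in m, in world coordinates, good to about 4 mm: the middle of the surface that is visible of it).
Readings, each from a call of its own:
- manip.current_time(): time.
- manip.current_qpos(): joint angles.
- manip.current_joint_vel(): joint speeds.
- manip.current_joint_torque(): joint torques, N m.
- manip.current_ee_pos(): TCP position.
- manip.current_tcp_rot(): TCP orientation.
- manip.current_force(): force on the tool from outside, world axes, zero at the start.
- manip.current_ft_torque(): the same for the moment, N m.
- manip.current_grip_width(): opening from 0.0 (shut) to 1.0 (fully open).
Only numpy, scipy, OpenCV 4.12 (cv2) and the standard library are available. Lean on these libraries where they do the work, as an engineer would, in place of code of your own. Each camera call takes 0.05 s, during which the arm holds its last target.

## Working session

There is one attempt and no reset: what is moved stays moved. The work goes in short steps, each a Python script; the robot and the scene stay as the last script left them, time stands still between calls to the robot, and variables do not carry over. Pictures are saved under pics/ and viewed, and the job is handed in when it is done.

```bash
ls; mkdir -p pics; python3 - <<'E'
from bench import manip
import cv2,numpy as np
for c in ["side","top","wrist"]:
    p,d=manip.grab_frame(c); cv2.imwrite(f"pics/{c}0.png",p[...,::-1]); np.save(f"pics/{c}0.npy",d)
    k=manip.get_calibration(c); print(c,np.round(k["camera_matrix"],1).tolist(),np.round(k["R"],3).tolist(),np.round(k["t"],3))
    for n in ["plate","bridge","stop_face","plate_nose","fixture","setup_block","ring_gauge","pin_gauge","screwdriver"]:
        print(n,[(np.round(r["at"],3).tolist(),round(r["confidence"],2)) for r in manip.look_for(c,n)])
print(manip.current_time())
E
```

```text
pics
side [[458.6, 0.0, 318.9], [0.0, 458.6, 232.9], [0.0, 0.0, 1.0]] [[-0.932, -0.363, -0.005], [-0.178, 0.469, -0.865], [0.316, -0.805, -0.502]] [0.506 0.134 0.678]
plate [([0.37, 0.095, 0.006], 0.86), ([0.728, 0.193, 0.003], 0.86), ([0.545, 0.077, 0.031], 0.82), ([0.566, 0.311, 0.014], 0.61)]
bridge [([0.566, -0.056, 0.059], 0.79), ([0.752, 0.032, 0.031], 0.6)]
stop_face [([0.569, -0.042, 0.02], 0.79)]
plate_nose [([0.544, 0.076, 0.031], 0.84), ([0.566, 0.315, 0.012], 0.79), ([0.72, 0.196, 0.008], 0.68), ([0.371, 0.09, 0.007], 0.66)]
fixture [([0.568, -0.038, 0.022], 0.65), ([0.362, -0.198, 0.023], 0.65)]
setup_block []
ring_gauge []
pin_gauge []
screwdriver [([0.363, -0.196, 0.022], 0.71), ([0.545, 0.079, 0.033], 0.21)]
top [[447.6, 0.0, 321.7], [0.0, 447.6, 235.3], [0.0, 0.0, 1.0]] [[-0.02, -1.0, 0.001], [-0.988, 0.02, -0.155], [0.155, -0.004, -0.988]] [0.039 0.551 0.709]
plate [([0.368, 0.088, 0.008], 0.96), ([0.545, 0.058, 0.033], 0.92), ([0.575, 0.303, 0.009], 0.85), ([0.729, 0.188, 0.01], 0.8)]
bridge [([0.559, -0.064, 0.056], 0.6)]
stop_face [([0.568, -0.036, 0.018], 0.72)]
plate_nose [([0.544, 0.06, 0.032], 0.93), ([0.575, 0.302, 0.015], 0.86), ([0.367, 0.084, 0.01], 0.83), ([0.725, 0.187, 0.008], 0.8)]
fixture [([0.57, -0.04, 0.02], 0.7)]
setup_block [([0.546, 0.059, 0.033], 0.67), ([0.571, -0.041, 0.02], 0.6), ([0.751, 0.019, 0.051], 0.58)]
ring_gauge [([0.645, -0.105, 0.034], 0.63)]
pin_gauge [([0.612, -0.181, 0.065], 0.65)]
screwdriver [([0.367, -0.215, 0.023], 0.96)]
wrist [[392.6, 0.0, 321.5], [0.0, 392.6, 240.1], [0.0, 0.0, 1.0]] [[0.377, 0.926, -0.0], [0.892, -0.364, 0.268], [0.248, -0.102, -0.963]] [-0.55  -0.035  0.379]
plate [([0.392, 0.124, 0.005], 0.5)]
bridge []
stop_face []
plate_nose [([0.394, 0.123, 0.006], 0.72)]
fixture []
setup_block []
ring_gauge []
pin_gauge []
screwdriver []
1.5
```

View pics/top0.png

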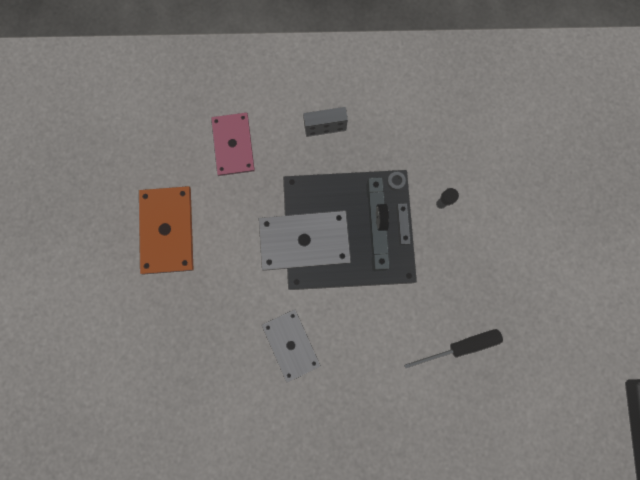

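View pics/side0.png

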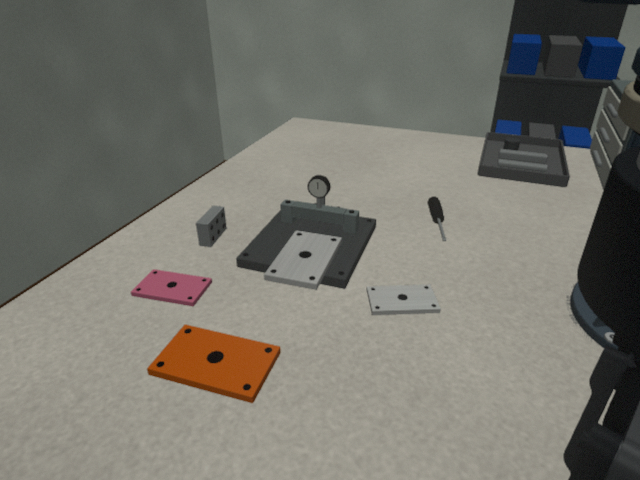

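Plate candidates in the top picture: orange (165,230) and pink (232,143) are excluded. Of the two silver ones, (304,240) is larger than (290,345) and lies on the base in front of the bridge, so it is the one meant. I'll confirm that in an enlarged, rectified crop and measure from it.

```bash
cat > h.py <<'E'
import numpy as np,cv2
from bench import manip
def proj(k,X):
    c=np.asarray(X)@np.array(k["R"]).T+k["t"]; p=c@np.array(k["camera_matrix"]).T; return p[...,:2]/p[...,2:]
def rect(img,k,z,x0,x1,y0,y1,s=0.0005):
    # rows: x decreasing ; cols: y decreasing
    W=int((y1-y0)/s);H=int((x1-x0)/s)
    src=np.float32([[0,0],[W,0],[W,H],[0,H]])
    w=np.array([[x1,y1,z],[x1,y0,z],[x0,y0,z],[x0,y1,z]])
    M=cv2.getPerspectiveTransform(src,proj(k,w).astype(np.float32))
    return cv2.warpPerspective(img,M,(W,H),flags=cv2.INTER_CUBIC|cv2.WARP_INVERSE_MAP)
E
python3 - <<'E'
from h import *
k=manip.get_calibration("top"); im=cv2.imread("pics/top0.png")
r=rect(im,k,0.032,0.42,0.70,-0.15,0.20)
cv2.imwrite("pics/r32.png",r)
r=rect(im,k,0.020,0.42,0.70,-0.15,0.20)
cv2.imwrite("pics/r20.png",r); print(r.shape)
d=np.load("pics/top0.npy")
def pt(u,v):
    K=k["camera_matrix"];z=d[v,u];c=np.array([(u-K[0][2])/K[0][0]*z,(v-K[1][2])/K[1][1]*z,z]);return np.array(k["R"]).T@(c-k["t"])
for u,v in [(290,240),(325,240),(300,200),(365,270),(380,250),(404,224),(200,300)]: print(u,v,pt(u,v).round(4))
E
```

```text
(559, 699, 3)
290 240 [0.5459 0.0815 0.0331]
325 240 [0.5448 0.022  0.032 ]
300 200 [0.6178 0.0641 0.0226]
365 270 [ 0.4933 -0.0455  0.0202]
380 250 [ 0.5223 -0.0671  0.061 ]
404 224 [ 0.5689 -0.1129  0.0376]
200 300 [0.4484 0.2407 0.0016]
```

View pics/r32.png

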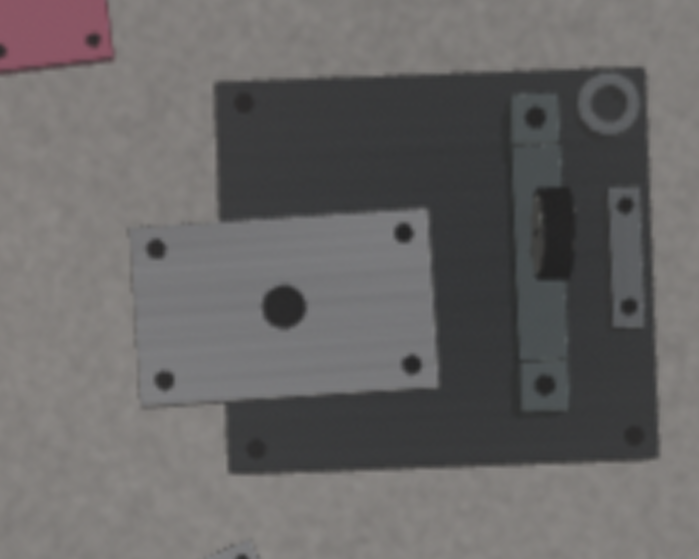

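View pics/r20.png

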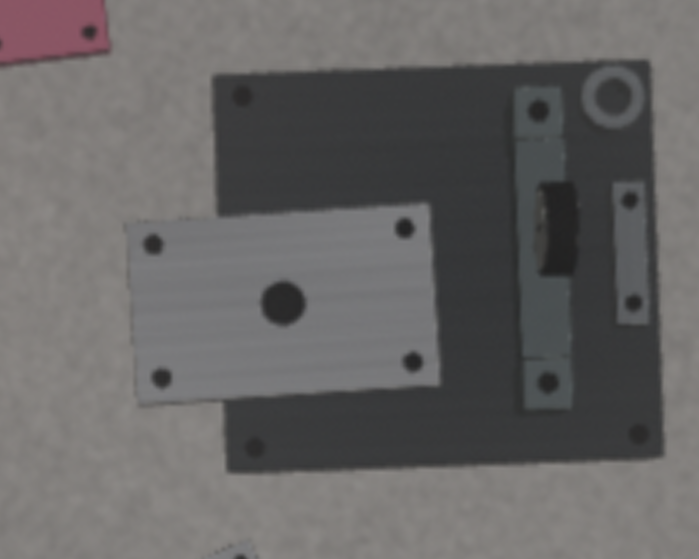

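The crop confirms it: the silver plate on the base measures about 300 x 180 px at 0.5 mm, i.e. 150 x 90 mm. Now I'll fit its pose and the fixture's.

```bash
cat >> h.py <<'E'
X1,Y1,S=0.70,0.20,0.0005
def w(p): p=np.asarray(p,float)+0.5; return np.stack([X1-p[...,1]*S,Y1-p[...,0]*S],-1)
def quadfit(pts, corners, trim=0.15):
    # fit lines to contour points near each side of the approximate quad (TL,TR,BR,BL), return refined corners
    L=[]
    for i in range(4):
        a=np.array(corners[i],float);b=np.array(corners[(i+1)%4],float);u=(b-a);l=np.linalg.norm(u);u/=l;n=np.array([-u[1],u[0]])
        s=(pts-a)@u;dd=(pts-a)@n;m=(s>trim*l)&(s<(1-trim)*l)&(abs(dd)<6)
        q=pts[m].astype(np.float32);v=cv2.fitLine(q,cv2.DIST_HUBER,0,.01,.01).ravel();L.append((v[2:],v[:2],m.sum()))
    out=[]
    for i in range(4):
        p,u,_=L[i-1];q,t,_=L[i];k=np.linalg.solve(np.array([u,-t]).T,q-p);out.append(p+k[0]*u)
    return np.array(out),[l[2] for l in L]
def pose_from(c): # corners TL(-x,+y),TR(+x,+y),BR,BL in image -> world center,x dir
    c=w(c); ex=(c[1]+c[2]-c[0]-c[3])/2; ey=(c[0]+c[1]-c[2]-c[3])/2
    th=np.arctan2(ex[1],ex[0]); th2=np.arctan2(-ey[0],ey[1])
    return c.mean(0),th,th2,np.linalg.norm(ex),np.linalg.norm(ey)
def plate_pose(img,k,corners):
    r=rect(img,k,0.032,0.42,0.70,-0.15,0.20); g=cv2.cvtColor(r,cv2.COLOR_BGR2GRAY)
    return r,g
E
python3 - <<'E'
from h import *
k=manip.get_calibration("top"); im=cv2.imread("pics/top0.png")
r=cv2.GaussianBlur(cv2.cvtColor(cv2.imread("pics/r32.png"),6),(5,5),0)
print(r[300,200],r[300,100],r[150,300],r[230,100])
def edges(g):
    e=cv2.Canny(g,25,60); ys,xs=np.nonzero(e); return np.stack([xs,ys],-1).astype(float),e
p,e=edges(r); cv2.imwrite("pics/e.png",e)
c,n=quadfit(p,[(129,228),(428,208),(438,387),(141,407)]); print(c.round(1).tolist(),n); print(pose_from(c))
h=w(np.array([(156,248),(403,232),(412,364),(165,380),(284,306)]));print(h[:4].mean(0),h[4])
g=cv2.GaussianBlur(cv2.cvtColor(cv2.imread("pics/r20.png"),6),(5,5),0)
p,e=edges(g)
c,n=quadfit(p,[(213,75),(650,61),(663,457),(228,471)]); print(c.round(1).tolist(),n)
q=pose_from(c);print(q)
E
```

```text
119 127 59 127Traceback (most recent call last):
  File "<stdin>", line 8, in <module>
  File "h.py", line 20, in quadfit
    q=pts[m].astype(np.float32);v=cv2.fitLine(q,cv2.DIST_HUBER,0,.01,.01).ravel();L.append((v[2:],v[:2],m.sum()))
                                  ~~~~~~~~~~~^^^^^^^^^^^^^^^^^^^^^^^^^^^^
cv2.error: OpenCV(4.12.0) /io/opencv/modules/imgproc/src/linefit.cpp:50: error: (-215:Assertion failed) count > 0 in function 'fitLine2D_wods'
```

```bash
python3 - <<'E'
from h import *
def gr(f): return cv2.GaussianBlur(cv2.cvtColor(cv2.imread(f),6),(5,5),0)
def edges(g,a,b):
    e=cv2.Canny(g,a,b,L2gradient=True); ys,xs=np.nonzero(e); return np.stack([xs,ys],-1).astype(float)
r=gr("pics/r32.png")
p=edges(r,8,20)
c,n=quadfit(p,[(129,228),(428,208),(438,387),(141,407)]); print(c.round(1).tolist(),n); P=pose_from(c);print(P)
g=gr("pics/r20.png")
p=edges(g,15,40)
c,n=quadfit(p,[(213,75),(650,61),(663,457),(228,471)]); print(c.round(1).tolist(),n)
F=pose_from(c);print(F)
# holes centroid
def hole(g,x,y,R=12,t=80):
    q=g[y-R:y+R+1,x-R:x+R+1].astype(float);m=np.clip(t+15-q,0,40);Y,X=np.mgrid[-R:R+1,-R:R+1];return [x+(m*X).sum()/m.sum(),y+(m*Y).sum()/m.sum()]
H=[hole(r,*a) for a in [(156,248),(403,232),(412,364),(165,380)]]; print(pose_from(H)); print(w(hole(r,284,306,26)))
# bridge holes top z=.06 -> direction; use rectify at .06
im=cv2.imread("pics/top0.png");k=manip.get_calibration("top")
b=rect(im,k,0.060,0.42,0.70,-0.15,0.20); cv2.imwrite("pics/r60.png",b)
u=np.array([np.cos(F[2]),np.sin(F[2])]);
th=(F[1]*F[3]+F[2]*F[4])/(F[3]+F[4]); u=np.array([np.cos(th),np.sin(th)]);v=np.array([-u[1],u[0]])
o=F[0]+0.035*u; print("fixture origin",o,np.degrees(th)); d=P[0]-o; print("plate rel mm",d@u*1e3,d@v*1e3,np.degrees(P[1]-th),np.degrees(P[2]-th))
E
```

```text
[[127.5999984741211, 226.10000610351562], [427.3999938964844, 208.89999389648438], [438.29998779296875, 386.6000061035156], [139.0, 406.3999938964844]] [np.int64(214), np.int64(126), np.int64(253), np.int64(228)]
(array([0.54624883, 0.05820707]), np.float64(-1.5091183150827623), np.float64(-1.5083019373272495), np.float64(0.15004983825948), np.float64(0.08969156989348591))
[[211.3000030517578, 74.0999984741211], [650.0, 58.900001525878906], [664.0999755859375, 458.8999938964844], [225.39999389648438, 474.1000061035156]] [np.int64(306), np.int64(277), np.int64(304), np.int64(115)]
(array([ 0.56649939, -0.01909564]), np.float64(-1.5362979421826808), np.float64(-1.5355195768365204), np.float64(0.21951368097597987), np.float64(0.20012686078507602))
(array([0.54658017, 0.05787399]), np.float64(-1.5064720815277122), np.float64(-1.5079657590951419), np.float64(0.12393581304381533), np.float64(0.06592530306792134))
[0.54653484 0.05790256]
fixture origin [ 0.56771958 -0.05407436] -88.00211979847259
plate rel mm -112.96170531839263 -17.543287184362676 1.5360095583363502 1.5827845582155966
```

View pics/r60.png

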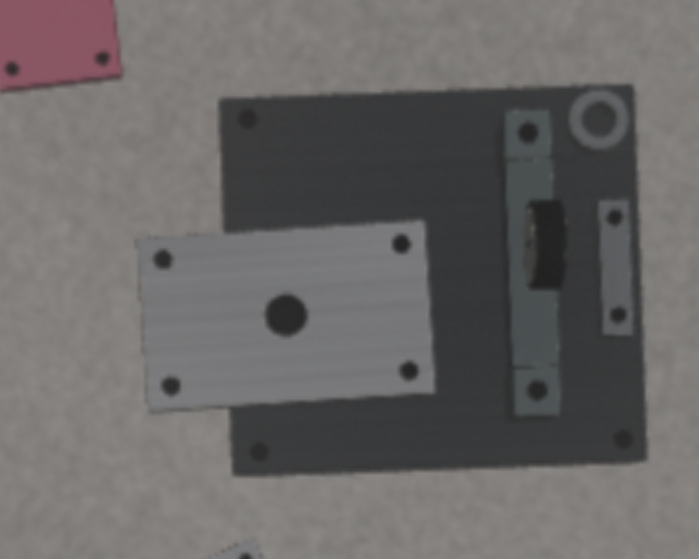

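Fitted sizes match the given ones (plate 150.0 x 89.7 mm, base 219.5 x 200.1 mm). Relative to the fixture, the plate is at x = -113, y = -17.5 mm, turned +1.55°. The plan is to push the side with two spread fingertips to centre and square the plate, then push the tail. Since the tips retract when open, I'll first find their true height by a light touch on the base.

```bash
cat >> h.py <<'E'
O=np.array([0.56772,-0.05407]); TH=np.radians(-88.0)
U=np.array([np.cos(TH),np.sin(TH)]);V=np.array([-U[1],U[0]])
def fx(x,y,z): p=O+x*1e-3*U+y*1e-3*V; return np.array([p[0],p[1],z])
def rot(yaxis2):
    X=np.array([0,0,-1.]);Y=np.array([*yaxis2,0.]);return np.stack([X,Y,np.cross(X,Y)],1)
def rel(): 
    p=manip.current_ee_pos(); d=np.array(p[:2])-O; return np.round([d@U*1e3,d@V*1e3,p[2]*1e3],1)
E
python3 - <<'E'
from h import *
q=np.array(manip.current_qpos())
for n,a in [("U",U),("-U",-U),("V",V),("-V",-V)]:
    for x,y in [(-80,-86),(-205,0)]:
        s=manip.inverse_kinematics(fx(x,y,0.02),rot(a)); print(n,x,y,None if s is None else np.round(s,2))
print(np.round(manip.current_tcp_rot(),2).tolist())
E
```

```text
U -80 -86 [-0.05  0.57  1.97 -0.    0.6   1.49]
U -205 0 [ 0.18  0.69  1.7  -0.    0.75  1.72]
-U -80 -86 [-0.05  0.57  1.97 -0.    0.6  -1.66]
-U -205 0 [ 0.18  0.69  1.7  -0.    0.75 -1.42]
V -80 -86 [-0.05  0.57  1.97 -0.    0.6  -0.08]
V -205 0 [ 0.18  0.69  1.7  -0.    0.75  0.15]
-V -80 -86 None
-V -205 0 None
[[-0.0, 0.38, 0.93], [-0.0, 0.93, -0.38], [-1.0, -0.0, -0.0]]
```

```bash
python3 - <<'E'
from h import *
manip.set_gripper(0.5)
manip.move_ptp(fx(-80,-87,0.09),rot(U)); print(rel(),manip.current_time(),manip.current_grip_width())
f0=np.array(manip.current_force()); print(f0.round(2))
manip.move_l(fx(-80,-87,0.026),max_speed=0.1)
print(np.round(manip.current_force(),2),rel())
for z in np.arange(0.025,0.005,-0.001):
    manip.move_l(fx(-80,-87,z),max_speed=0.02)
    f=np.array(manip.current_force()); 
    if abs(f[2]-f0[2])>2.5: break
print("touch",z,f.round(2),rel(),manip.current_time())
manip.move_l(fx(-80,-87,z+0.0045),max_speed=0.05)
p,d=manip.grab_frame("wrist"); cv2.imwrite("pics/w1.png",p[...,::-1])
print(manip.current_force(),manip.current_time())
E
```

```text
[-80.5 -86.8  90.2] 4.0583 0.496454507569691
[-0.71  0.53  0.76]
[-0.56 -0.13 -0.08] [-80.  -86.7  26.3]
touch 0.017999999999999995 [-1.05  0.19  4.7 ] [-80.  -86.9  18.2] 6.85
[-0.54057736  0.16927929 -0.042383  ] 7.15
```

View pics/w1.png

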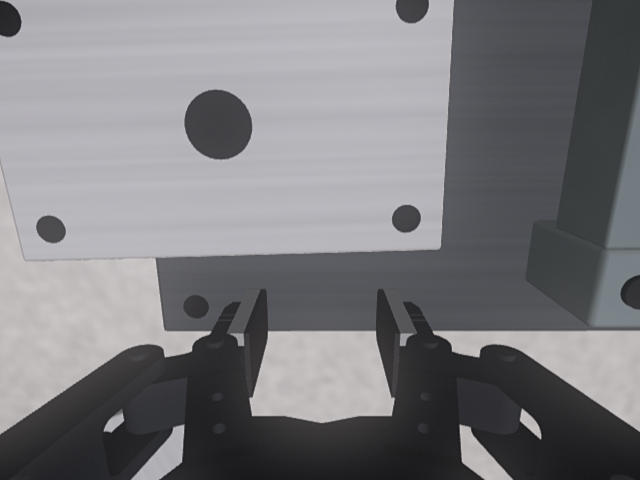

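The wrist view shows both fingertips (245,340 and 400,340) spread beside the plate's near edge (row ~255), clear of it. Touch was at TCP z 18 mm, so the tips are now about 4 mm above the base. Next is the side push.

```bash
python3 - <<'E'
from h import *
manip.move_l(fx(-112,-84,0.0222),max_speed=0.08)
for y in [-72,-66,-60,-57.5]:
    manip.move_l(fx(-112,y,0.0222),max_speed=0.03); print(rel(),np.round(manip.current_force(),2))
p,d=manip.grab_frame("wrist"); cv2.imwrite("pics/w2.png",p[...,::-1])
p,d=manip.grab_frame("top"); cv2.imwrite("pics/t2.png",p[...,::-1])
k=manip.get_calibration("top");cv2.imwrite("pics/t2r.png",rect(p[...,::-1].copy(),k,0.032,0.42,0.70,-0.15,0.20))
print(manip.current_time())
E
```

```text
[-111.9  -71.8   22.2] [-0.31 -0.77  0.04]
[-112.   -65.8   22.2] [-1.21  0.79 -0.59]
[-112.   -60.    22.2] [-2.54 -0.21  0.33]
[-112.   -57.7   22.1] [-2.7  -0.2   0.88]
9.3
```

View pics/w2.png

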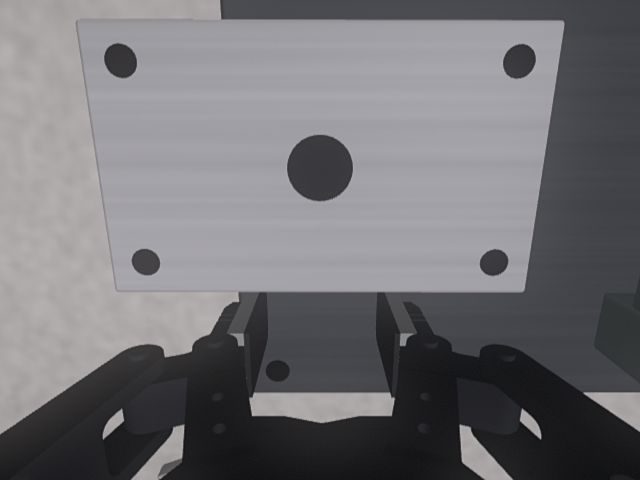

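View pics/t2r.png

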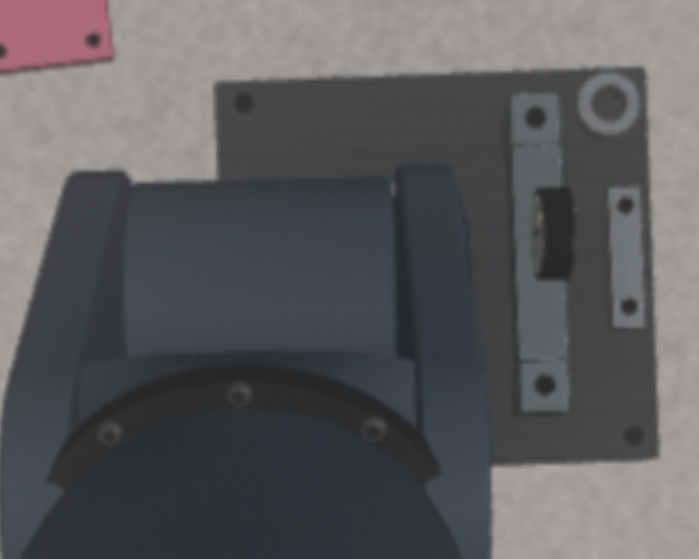

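The wrist view shows the plate's near edge (117,291)–(525,291) flat against both tips. I'll measure its pose with the wrist calibration.

```bash
python3 - <<'E'
from h import *
k=manip.get_calibration("wrist")
K=np.array(k["camera_matrix"]);R=np.array(k["R"]);t=np.array(k["t"]);C=-R.T@t
def ray(u,v,z):
    d=R.T@np.linalg.solve(K,[u,v,1]);p=C+d*(z-C[2])/d[2];q=p[:2]-O;return np.round([q@U*1e3,q@V*1e3],1)
for n,(u,v) in dict(tailfar=(77,20),nosefar=(564,22),nosenear=(525,291),tailnear=(117,291),hole=(320,168)).items(): print(n,ray(u,v,.032))
print("base edge",ray(240,391,.02),ray(600,392,.02),"base tail edge",ray(221,5,.02))
E
```

```text
tailfar [-186.2   42.7]
nosefar [-38.4  42.1]
nosenear [-38.  -45.9]
tailnear [-186.5  -45.9]
hole [-112.6   -1.7]
base edge [-147.   -97.2] [  7.4 -97.7] base tail edge [-145.   50.]
```

The wrist view puts the plate 1.7–3.4 mm short of centre, so I'll push 2 mm more, back off, and check from the top camera.

```bash
cat >> h.py <<'E'
def edges(g,a=8,b=20):
    e=cv2.Canny(g,a,b,L2gradient=True); ys,xs=np.nonzero(e); return np.stack([xs,ys],-1).astype(float)
def mk(x,y,z=0): # fixture mm -> r32 pixel
    p=fx(x,y,0); return ((Y1-p[1])/S-.5,(X1-p[0])/S-.5)
def topmeas(name,cx,cy):
    p,d=manip.grab_frame("top"); k=manip.get_calibration("top"); im=p[...,::-1].copy()
    r=rect(im,k,0.032,0.42,0.70,-0.15,0.20); cv2.imwrite(name,r)
    g=cv2.GaussianBlur(cv2.cvtColor(r,6),(5,5),0)
    c,n=quadfit(edges(g),[mk(cx-75,cy+45),mk(cx+75,cy+45),mk(cx+75,cy-45),mk(cx-75,cy-45)])
    P=pose_from(c);q=P[0]-O
    print("plate",(q@U*1e3).round(1),(q@V*1e3).round(1),np.degrees([P[1]-TH,P[2]-TH]).round(2),np.round(P[3:],4),n)
E
python3 - <<'E'
from h import *
manip.move_l(fx(-112,-55.5,0.0222),max_speed=0.03); print(rel(),np.round(manip.current_force(),2))
manip.move_l(fx(-112,-75,0.0222),max_speed=0.08)
manip.move_l(fx(-115,-75,0.10),max_speed=0.15)
manip.move_ptp(fx(-240,0,0.10),rot(V)); print(rel(),manip.current_time())
p,d=manip.grab_frame("top");cv2.imwrite("pics/t3.png",p[...,::-1])
k=manip.get_calibration("top");cv2.imwrite("pics/t3r.png",rect(p[...,::-1].copy(),k,0.032,0.42,0.70,-0.15,0.20))
try: topmeas("pics/t3r.png",-112.5,0)
except Exception as e: print(e)
E
```

```text
[-112.   -55.5   22.2] [-3.47 -0.97  0.26]
[-239.6   -0.4   99.4] 11.8333
plate -111.8 -0.0 [-0.15  0.07] [0.1499 0.0894] [np.int64(241), np.int64(126), np.int64(255), np.int64(215)]
```

View pics/t3r.png

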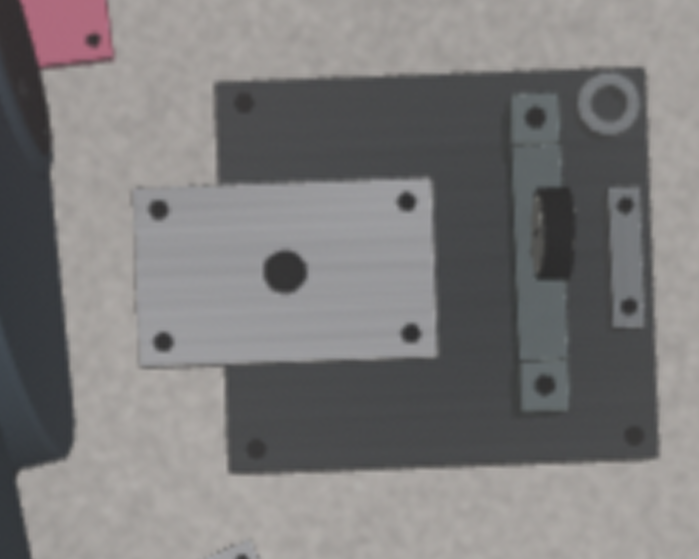

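Plate is centred (y = 0.0 mm) and square (within 0.15°), nose still short of the bridge. Next is the two-finger tail push.

```bash
python3 - <<'E'
from h import *
manip.move_l(fx(-218,0,0.0222),max_speed=0.15)
for x in [-201,-185,-165,-145,-125,-117]:
    manip.move_l(fx(x,0,0.0222),max_speed=0.04); print(rel(),np.round(manip.current_force(),2))
p,d=manip.grab_frame("wrist"); cv2.imwrite("pics/w4.png",p[...,::-1])
print(manip.current_time())
E
```

```text
[-2.009e+02  1.000e-01  2.230e+01] [ 0.23 -0.36 -0.33]
[-184.6   -0.    22.2] [ 0.16 -0.11  0.56]
[-164.7    0.    22.2] [-0.    0.14 -0.38]
[-144.6   -0.    22.2] [-0.   -0.79  0.36]
[-124.6    0.    22.2] [ 0.46 -0.33 -0.46]
[-116.6    0.    22.2] [-0.71  0.48  0.67]
16.1
```

View pics/w4.png

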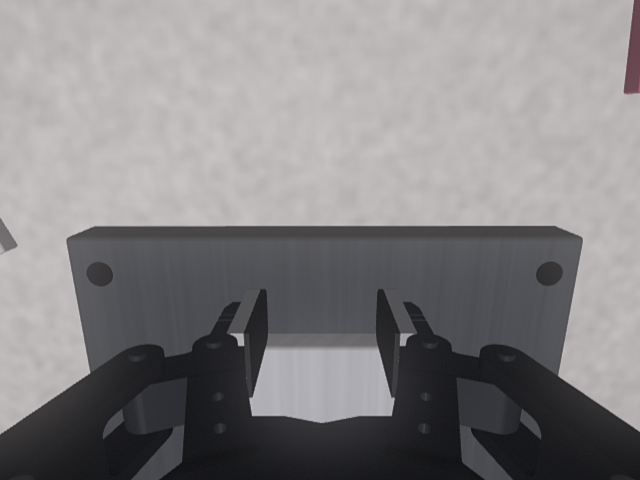

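The tail edge (row 333) sits against the tips and the whole base mouth is clear. The force reading looks low, so I'll verify with the side and top cameras.

```bash
python3 - <<'E'
from h import *
for c in ["top","side"]:
    p,d=manip.grab_frame(c); im=p[...,::-1].copy()
    if c=="side": im=cv2.resize(im[180:310,210:400],None,fx=4,fy=4)
    cv2.imwrite(f"pics/{c}5.png",im)
E
```

```text
(no output)
```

View pics/side5.png

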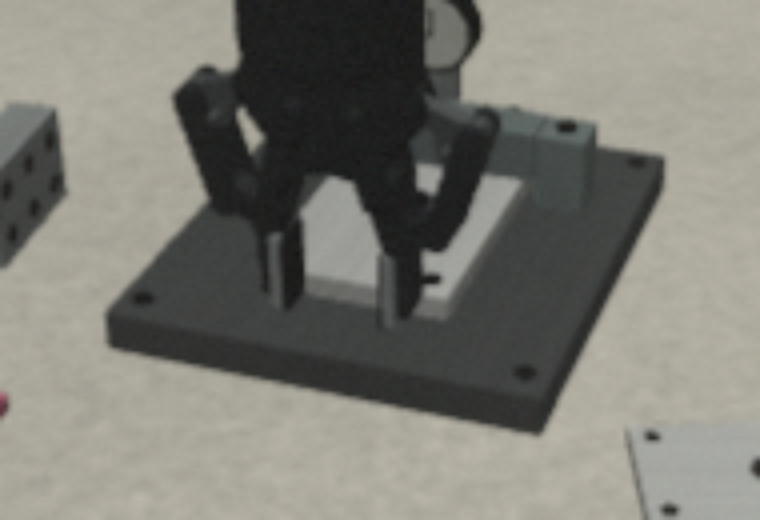

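View pics/top5.png

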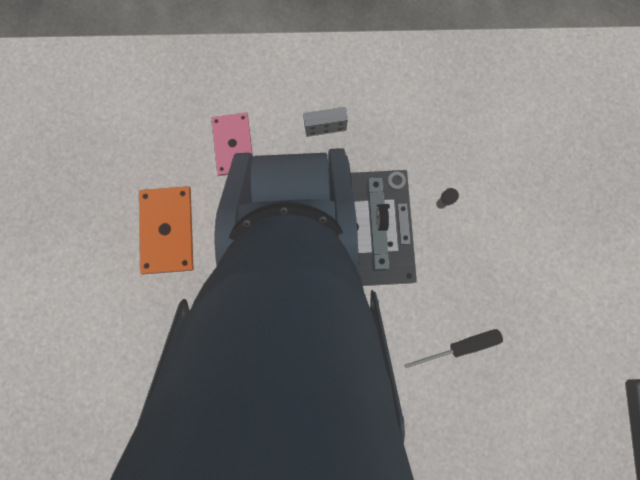

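The plate is under the bridge, its nose a few mm short of the stop bar (top picture, gap at column ~398). I'll close it in 1 mm steps, watching the force.

```bash
python3 - <<'E'
from h import *
x=-116.5
for i in range(12):
    x+=1
    manip.move_l(fx(x,0,0.0222),max_speed=0.02); manip.dwell(0.05); f=np.mean([manip.current_force() for _ in range(3)],0); print(rel(),f.round(2))
    if -f[:2]@U>12: break
p,d=manip.grab_frame("wrist"); cv2.imwrite("pics/w6.png",p[...,::-1])
print(manip.current_time())
p,d=manip.grab_frame("top"); im=p[...,::-1].copy(); cv2.imwrite("pics/t6.png",cv2.resize(im[150:300,330:430],None,fx=5,fy=4,interpolation=cv2.INTER_CUBIC))
E
```

```text
[-115.5   -0.    22.2] [1.26 1.73 0.92]
[-114.6    0.    22.2] [0.54 2.78 0.54]
[-113.5    0.    22.2] [-0.34  2.73  0.31]
[-112.4   -0.    22.2] [-0.22  2.56 -0.17]
[-111.6    0.    22.2] [-0.48  4.67  0.1 ]
[-1.115e+02 -1.000e-01  2.220e+01] [ 0.28 11.85 -0.25]
[-1.114e+02 -1.000e-01  2.220e+01] [-0.09 19.6   1.  ]
18.35
```

View pics/t6.png

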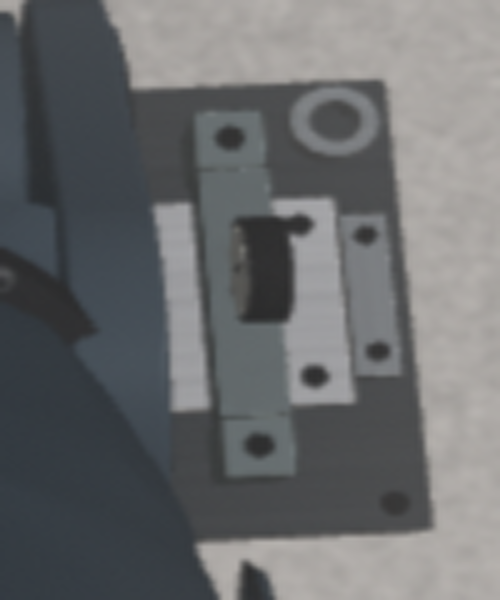

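Contact is firm: the force rose to 20 N with no further motion at TCP x = -111.5, as predicted for home (-111). Backing off and measuring.

```bash
python3 - <<'E'
from h import *
manip.move_l(fx(-135,0,0.0222),max_speed=0.06)
manip.move_l(fx(-150,0,0.12),max_speed=0.15)
manip.move_ptp(fx(-290,0,0.20),rot(V)); print(rel(),np.round(manip.current_force(),2))
p,d=manip.grab_frame("top"); k=manip.get_calibration("top"); im=p[...,::-1].copy(); cv2.imwrite("pics/t7.png",im)
r=rect(im,k,0.032,0.42,0.70,-0.15,0.20); cv2.imwrite("pics/t7r.png",r)
g=cv2.GaussianBlur(cv2.cvtColor(r,6),(5,5),0)
pts=edges(g)
def line(a,b,name):
    a=np.array(mk(*a));b=np.array(mk(*b));u=b-a;l=np.linalg.norm(u);u/=l;n=np.array([-u[1],u[0]])
    s=(pts-a)@u;dd=(pts-a)@n;m=(s>.08*l)&(s<.92*l)&(abs(dd)<5);q=pts[m].astype(np.float32)
    v=cv2.fitLine(q,cv2.DIST_HUBER,0,.01,.01).ravel();d=w(v[2:]+v[:2]*0)-O;e=w(v[2:]+v[:2])-w(v[2:])
    print(name,m.sum(),"at",(d@U*1e3).round(1),(d@V*1e3).round(1),"ang",np.degrees(np.arctan2(e@V,e@U)).round(2))
line((-100,40),(-100,-40),"tail")
line((50,-42),(50,42),"nose(z32)")
line((-95,45),(-10,45),"side+");line((-95,-45),(-10,-45),"side-")
p,d=manip.grab_frame("side"); cv2.imwrite("pics/s7.png",cv2.resize(p[180:310,210:400,::-1],None,fx=4,fy=4))
print(manip.current_time())
E
```

```text
[-289.3   -0.5  198.7] [ 0.02 -0.47 -1.16]
tail 135 at -99.3 -0.3 ang -90.22
nose(z32) 249 at 50.1 -0.2 ang -90.12
side+ 142 at -47.4 44.6 ang -0.2
side- 143 at -52.4 -44.7 ang -0.11
20.5667
```

View pics/t7r.png

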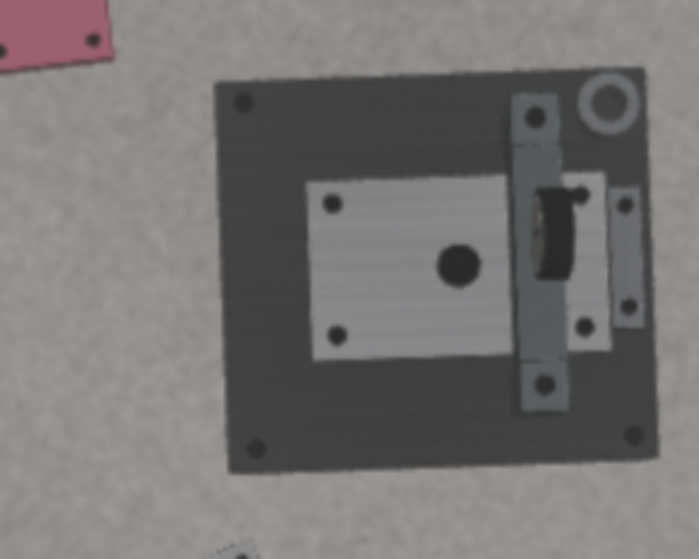

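View pics/s7.png

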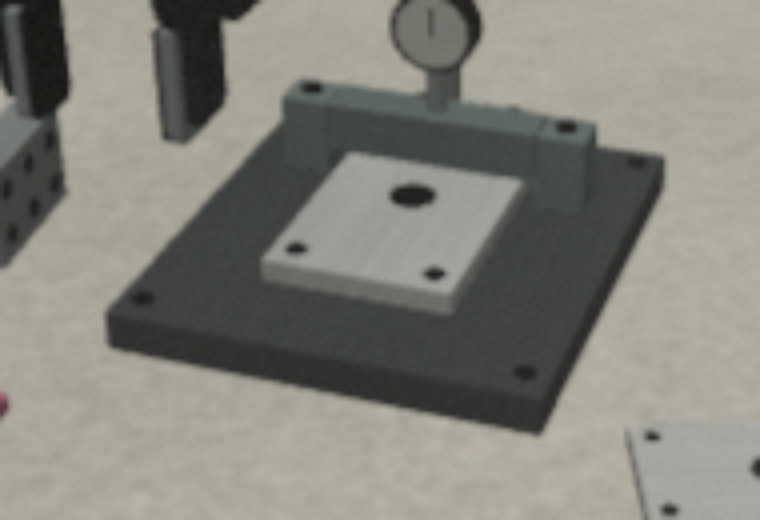

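The plate's nose is at x = 50.1 mm and its tail at -99.3 mm. It is square within about 0.2°, centred and flat, and nothing else has moved. The gripper is clear, so I'm handing in.

```bash
python3 - <<'E'
from bench import manip
manip.dwell(0.2); manip.sign_off(); print(manip.current_time())
E
```

```text
the job is handed in; nothing more can be done
the job is handed in; nothing more can be done
```

The plate is home under the bridge, against the stop bar, and I handed the job in at about 21 s on the robot's clock. I pushed the larger silver plate sideways with two spread fingertips until it was centred and square. Then I pushed its tail in until it met the stop bar: the force rose from about 3 N to 20 N and the plate stopped moving.

**Last checks (top camera):**
- **Position:** the nose was at 50.1 mm (target 50) and the tail at -99.3 mm (target -100). The nose-to-tail length reads 149.4 mm instead of 150, which is within measuring error.
- **Alignment:** it was centred to within about 0.3 mm and square to about 0.2°.
- **Surroundings:** the plate lies flat, the other things in view look undisturbed, and the gripper was clear of everything.

**Disagreements:**
- Partway through the sideways push, the wrist camera put the plate up to 3.4 mm off centre, where the top-camera frame gave 1.7 mm. I pushed 2 mm more, and the top camera then read 0.0 mm.
- The force readings stayed near zero during the main tail push, so I confirmed by camera that the plate was moving.

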